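Open the smith's stamp chest by its hidden catch

ROBOT

A 7-joint arm with a two-finger parallel gripper is mounted at the origin on the work surface. World frame = base frame: x ahead of the robot, y to its left, z up, the work surface at z = 0. Lengths are in m, angles in rad, forces in N, time in s.
With the tool pointing down it reaches from about 0.425 to 0.925 m from the base axis. Payload 6.8 kg.
Tool frame: the origin (TCP) lies at the very end of the fingers, on their centre line; the grasp point (between the pads) lies bot.hold_point_z behind it (bot.hold_point_z is the distance from the TCP to the grasp point, in m); x points along the fingers, z is the direction in which the jaws open and shut, and the axes are right-handed (so a half turn about x gives the same grasp; the last joint's range is limited). The gripper opens to 85 mm and grips with 20 to 120 N. Pads are 22 mm wide; open, the fingers measure 114 mm over their backs; the gripper's body (76 mm by 85 mm) begins 54 mm behind the grasp point. The pads swing forward as they close: fully open they stand 13 mm farther back than shut.
Start: joints at [1.161, 0.477, 0.022, 1.555, -0.011, 1.109, -0.083], TCP at [0.201, -0.645, 0.231] pointing down, gripper open.
Joint ranges: [-2.96, 2.96], [-0.34, 2.1], [-1.41, 1.46], [0.24, 2.44], [-1.37, 4.51], [0.17, 1.92], [-2.96, 2.96]. Speed limits (rad/s): [2.39, 2.39, 3.14, 3.14, 3.14, 3.14, 3.14].

INTERFACE

Orientations are given as a unit quaternion [w, x, y, z].
In Python, from station import bot gives the robot as it stands.
- The arm moves only by the tool drive_tool, never from a script. Its arguments are lists of equal length, an entry for each row: "slide": the shift along the world's x, y, z in mm, a list of three; "turn": the turn, a rotation vector about the world's x, y, z in rad, a list of three; "gripper": the opening, from 0 (shut) to 1 (fully open). A call has 1 to 10 rows; each row is the pose to reach, as a shift and turn from the pose measured when the call began; what a row does not reach only later rows make up. A row lasts 1/10 s, in which the tool goes at most 50 mm and 8.59 degrees, less where a joint would pass 70% of its speed; a pose out of reach is approached as far as the arm can. A call with a gripper value outside its range is refused whole. The fingers move at their own pace and stop on an object; "squeeze" is the grip in N (left out, the last holds). Time passes only in rows, so rows that repeat a pose let the fingers close. It gives the time, the measured TCP pose, the force and the opening at its end, in the units of the state.
- bot.get_obs(): the state, without advancing time (a new reading comes with each control period).
- bot.read_camera(name): name is "side" or "top" or "wrist"; returns a dict with "color" (384x512x3 uint8, red, green, blue), "fovy" (degrees; the focal length in pixels is half the picture's height over the tangent of half this angle, whatever the lens; pixels are square), "cx", "cy" (the principal point, pixels), "dist_coeffs" ([k1, k2, p1, p2, k3] as OpenCV has them; the pictures are not rectified), "R" (3x3) and "t" (3): a world point X has camera coordinates R X + t. Camera axes: x right, y down, z forward; pixel columns grow to the right and rows downward; lengths in m; the calibration is good to about 2 mm. A picture is of the moment at which its call begins. There is no depth.
- bot.hand_in(): hands the job in, once; it reports no verdict.
The state is a dict: "t": time; "q": joint angles; "joint_vel": joint speeds; "joint_torque": joint torques, N m; "eef_pos": TCP position; "tool_rot": TCP orientation; "contact_force": force on the tool from outside, world axes, zero at the start; "torque": the same for the moment, N m; "gripper_width": opening from 0.0 (shut) to 1.0 (fully open).
Only numpy, scipy, OpenCV 4.12 (cv2) and the standard library are available. Lean on these libraries where they do the work, as an engineer would, in place of code of your own. Each camera call takes 0.05 s, during which the arm holds its last target.

TASK

The drawer of the steel stamp chest has no handle and is held by a hidden catch: somewhere along the sunken strip on the chest's front top edge a piece gives way under light pressure. Slide closed fingertips gently along the strip until they drop into the recess, press the catch there so that the drawer springs out, then pull the drawer all the way open so that the stamps can be got at, and leave it open. Never press on the chest with more than 30 N, and leave the other things on the bench where they are.

Things in the scene. Friction and masses are not known exactly. Their poses are not given: they have to be found in the camera images.
- chest: Blackened steel chest fixed to the bench, 220 mm deep (x), 444 wide (y), 110 high. Origin: centre of its underside; x points from front to back, so its front face, with the drawer, looks along -x (to the robot); y runs along the front edge to the robot's left; z up. Flat lid, top at z 110 mm. The sunken strip runs along its front top edge.
- strip_mid (a point): Middle of the strip's level top (chest x -87, y 0, z 100 mm), chest axes; not the flap's place. The strip is 46 mm wide (x), visible y -100 to +100, 10 mm below the lid behind it, open in front. Hidden in it is a flap, 48 mm long (y) and as wide as the strip, like the rest to the eye, its middle anywhere at y -60 to +60, new each time. The rest is rigid.
- strip_left (a point): Left end of the strip's top (chest x -87, y +100, z 100 mm), against a corner cap 10 mm higher. The flap sinks under 1 to 2 N by 8 mm and there meets the catch, which yields from 5 N more; at about 10 N in all, 15 to 18 mm down (stop at 18.5), the catch lets the drawer go. Flap and catch are sprung and rise again.
- strip_right (a point): Right end of the strip's top (chest x -87, y -100, z 100 mm), against the right corner cap, which is 10 mm higher.
- drawer (a joint): How far the drawer is out, in m: 0 shut and latched, 0.110 fully open at its stop; it slides to the front (chest -x). When the catch is pressed a spring pushes it out to about 0.055 to 0.07; from there it slides freely with 1 to 3 N and stays where it is left. Shut, it offers nothing to grip or hook.
- drawer_lip (a point): Middle of the top edge of the drawer's front panel; moves with the drawer; chest axes. Panel: 12 mm thick (6 mm either side of here), 304 wide, top at z 80 mm. Shut, its back lies on the chest's front face (chest x -110); sprung out, the gap of 55 mm or more behind it is open from above for fingertips to hook or pinch it. The stamps inside lie below z 30 mm.
- hammer: Bystander: loose hammer lying on the rear half of the chest's lid, about 270 mm long, head up to 50 mm high; origin on its underside.
- swage: Bystander: loose dark steel block with a smaller block on top, 90 x 60 x 80 mm, left of the chest towards the robot; origin: centre of its underside.
- tin: Bystander: loose bare metal tin, 80 mm across, 70 mm high, right of the chest; origin: centre of its underside.
- mug: Bystander: loose white mug, 84 mm across, 95 mm high, right of the chest; origin: centre of its underside.
- wirebrush: Bystander: loose brush lying on the bench at front left; origin on its underside.
- offcut: Bystander: loose steel bar 160 x 25 x 25 mm on the bench at front right; origin: centre of its underside.
- chisel: Bystander: loose cold chisel about 160 mm long lying left of the chest; origin on its underside.

How it is judged:
On the way:
1. the catch is pressed and the drawer springs out by at least 45 mm (value of joint drawer above 0.045 m), for 0.1 s.
At the end, for the whole second after the job is handed in: The drawer stands open by at least 100 mm of its 110 mm and is at rest (value of joint drawer above 0.1 m and velocity of joint drawer between -0.01 and 0.01 m/s); the robot touches nothing.
It fails at once if a finger or the arm pressed on the chest (drawer not counted) with more than 30 N (contact force between any of the fingers, the arm and chest above 30 N).
It fails at once if a bystander moved by more than 30 mm (distance of any of hammer, swage, tin, mug, wirebrush, offcut, chisel from where it was at the start of the episode above 0.03 m).
It also fails if it takes over 67 s, if anything falls off the work surface, if the arm or the gripper's body presses on something with over 40 N, if the wrist force passes 120 N, or if a joint passes its speed limit or range.

## Working session

There is one attempt and no reset: what is moved stays moved. The work goes in short steps, Python scripts to look and compute and a tool call to move; the robot and the scene stay as the last step left them, time stands still between calls to the robot, and variables do not carry over. Pictures are saved under pics/ and viewed, and the job is handed in when it is done.

Besides the shell and the picture viewer there is one more tool, called after "Request:" as a command line: name --argument value ..., lists and objects as JSON in quotes. drive_tool: Moves the arm, as the interface text tells. Its arguments: {"type":"object","properties":{"slide":{"type":"array"},"turn":{"type":"array"},"gripper":{"type":"array"},"squeeze":{"type":"number"}},"required":["slide","turn","gripper"]}

```bash
mkdir -p pics; ls
python3 - <<'E'
from station import bot
import cv2
print(bot.get_obs(), bot.hold_point_z)
for n in ["side","top","wrist"]:
    c=bot.read_camera(n); cv2.imwrite(f"pics/{n}0.png",c["color"][:,:,::-1])
    print(n,{k:c[k] for k in c if k!="color"})
E
```

```text
pics
{'t': 0.0, 'q': array([ 1.16091956,  0.47775897,  0.02234237,  1.55645131, -0.01151476,
        1.1092981 , -0.0830727 ]), 'joint_vel': array([-0.00027941,  0.00117858, -0.00099686, -0.00097795, -0.00144696,
        0.00056646, -0.00166884]), 'joint_torque': array([ 3.83260995e-04, -5.96461594e+01,  1.60797402e+00, -2.81201577e+01,
        1.25038682e-02,  9.35111224e-03, -1.29714351e-05]), 'eef_pos': array([ 0.20043466, -0.64393673,  0.2303534 ]), 'tool_rot': array([ 0.5689524 ,  0.41948893,  0.57001831, -0.41880942]), 'contact_force': array([-0.55683501, -0.81323425,  0.52746058]), 'torque': array([ 0.06177283,  0.03151917, -0.00670929]), 'gripper_width': 0.9980036667830724} 0.0187
side {'fovy': 52.04449767803797, 'cx': 251.99786947878505, 'cy': 194.20736307845794, 'dist_coeffs': array([-0.06388555,  0.        ,  0.        ,  0.        ,  0.        ]), 'R': array([[-0.883275  , -0.46882483,  0.00534342],
       [-0.23457746,  0.43202329, -0.87082104],
       [ 0.40595404, -0.77042791, -0.49157111]]), 't': array([0.48161553, 0.19858875, 0.87498768])}
top {'fovy': 57.21567644346912, 'cx': 248.50093755530992, 'cy': 189.0102452169044, 'dist_coeffs': array([-0.04787665,  0.        ,  0.        ,  0.        ,  0.        ]), 'R': array([[ 0.02597204, -0.99964761, -0.00548722],
       [-0.99587442, -0.02539581, -0.08711601],
       [ 0.08694596,  0.00772716, -0.99618306]]), 't': array([-0.00518994,  0.57780863,  0.99369755])}
wrist {'fovy': 66.12075450017876, 'cx': 256.20139978734346, 'cy': 190.56666458963082, 'dist_coeffs': array([-0.07422721,  0.        ,  0.        ,  0.        ,  0.        ]), 'R': array([[ 0.29844001, -0.95442523, -0.00245841],
       [-0.90661961, -0.28429476,  0.31179701],
       [-0.29828584, -0.09082386, -0.95014556]]), 't': array([-0.67283804, -0.04278405,  0.38091155])}
```

View pics/top0.png

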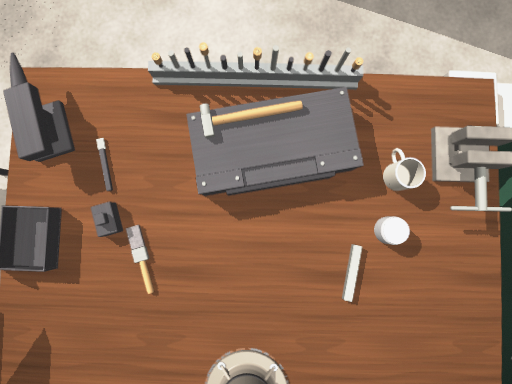

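View pics/side0.png

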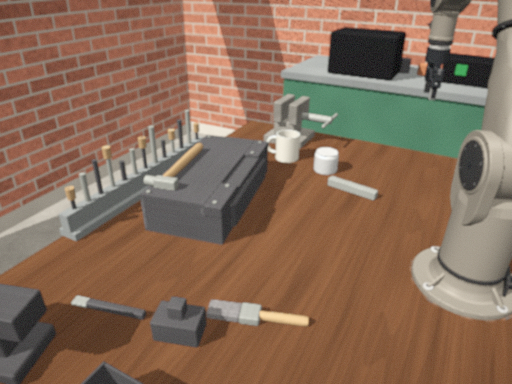

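The top view shows the chest yawed, with corners near (188,113), (345,88), (362,163) and (203,194). The strip runs from about (243,178) to (317,166). I'll zoom in to measure it.

Run:
```python
import cv2
i=cv2.imread("pics/top0.png")[75:205,175:375]
cv2.imwrite("pics/topz.png",cv2.resize(i,None,fx=4,fy=4,interpolation=cv2.INTER_CUBIC))
i=cv2.imread("pics/side0.png")[120:250,135:285]
cv2.imwrite("pics/sidez.png",cv2.resize(i,None,fx=4.6,fy=4.6,interpolation=cv2.INTER_CUBIC))
```

```text
(no output)
```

View pics/topz.png

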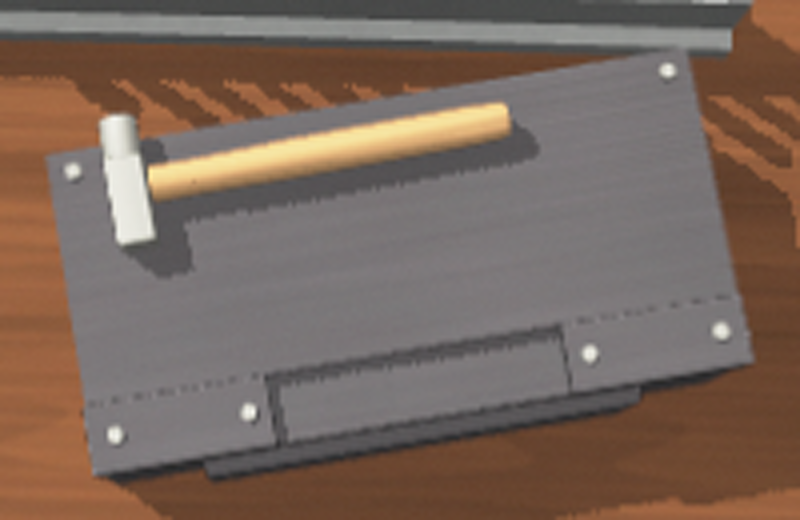

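View pics/sidez.png

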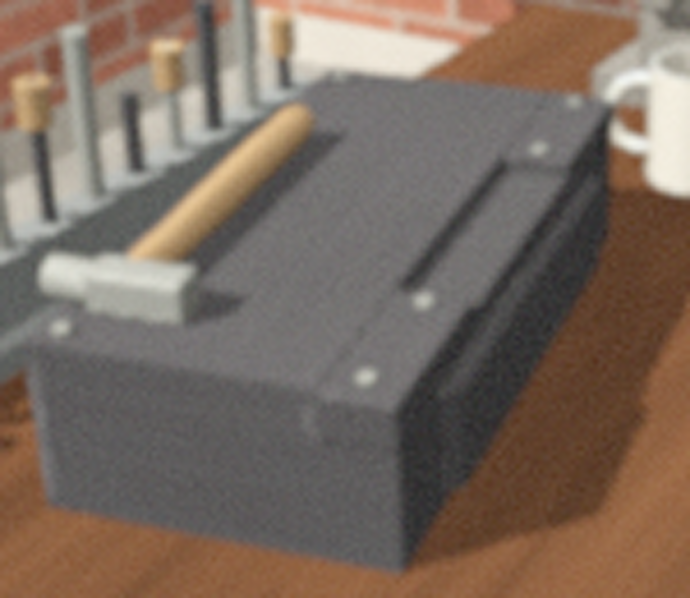

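```bash
cat > h.py <<'E'
import numpy as np, cv2
def K(c):
    f=192/np.tan(np.radians(c["fovy"]/2)); return np.array([[f,0,c["cx"]],[0,f,c["cy"]],[0,0,1.]])
def proj(c,P):
    P=np.asarray(P,float).reshape(-1,3)
    return cv2.projectPoints(P,cv2.Rodrigues(c["R"])[0],c["t"],K(c),c["dist_coeffs"])[0][:,0]
def c2w(p,P):
    P=np.asarray(P,float).reshape(-1,3);a=p[2];R=np.array([[np.cos(a),-np.sin(a),0],[np.sin(a),np.cos(a),0],[0,0,1]])
    return P@R.T+[p[0],p[1],0]
E
python3 - <<'E'
from station import bot
from h import *
from scipy.optimize import least_squares
T=bot.read_camera("top");S=bot.read_camera("side")
tp=np.array([[48,157],[690,48],[752,362],[95,474],[267,375],[562,328],[572,390],[282,445]],float)
tp=(tp+.5)/4-.5+[175,75]
tm=np.array([[110,222,110],[110,-222,110],[-110,-222,110],[-110,222,110],[-64,100,110],[-64,-100,110],[-110,-100,100],[-110,100,100]])/1e3
sp=np.array([[398,412],[405,568],[30,343],[50,500],[608,108]],float)
sp=(sp+.5)/4.6-.5+[135,120]
sm=np.array([[-110,222,110],[-110,222,0],[110,222,110],[110,222,0],[-110,-222,110]])/1e3
def r(p): return np.r_[(proj(T,c2w(p,tm))-tp).ravel(),(proj(S,c2w(p,sm))-sp).ravel()]
s=least_squares(r,[.65,0,.15],loss="soft_l1")
print(s.x,np.degrees(s.x[2])); print(r(s.x).reshape(-1,2).round(1))
np.save("chest.npy",s.x)
for y in(.1,0,-.1):print(y,c2w(s.x,[-.087,y,.1]),c2w(s.x,[-.1,y,.1]))
print("lip open",c2w(s.x,[-.116-.065,0,.08]))
print("tool axes",)
from scipy.spatial.transform import Rotation as R
w=bot.get_obs()["tool_rot"];m=R.from_quat(w[[1,2,3,0]]).as_matrix();print(m.round(3))
a=s.x[2];X=[np.cos(a),np.sin(a),0];Z=np.array([0,0,-1.])
# fingers open dir z along chest y or x
for ang in (a,a+np.pi/2,a+np.pi,a-np.pi/2):
    z=np.array([np.cos(ang),np.sin(ang),0]);x=np.array([0,0,-1.]);M=np.c_[x,np.cross(z,x),z]
    print(ang,(R.from_matrix(M@m.T)).as_rotvec().round(3))
E
```

```text
[ 0.70707312 -0.05678068  0.1972827 ] 11.303466011618458
[[-0.  -0.2]
 [-0.3  0.1]
 [ 0.5 -0.1]
 [ 0.9  0.1]
 [ 0.3  0.1]
 [ 0.1 -0.7]
 [ 0.2  1. ]
 [-0.5 -0.1]
 [-0.1 -1.3]
 [-0.1  1.9]
 [-1.2  0.3]
 [-0.   1.9]
 [ 1.2 -1.6]]
0.1 [[0.60216013 0.02422713 0.1       ]] [[0.58941229 0.02167906 0.1       ]]
0 [[ 0.62176067 -0.07383315  0.1       ]] [[ 0.60901284 -0.07638122  0.1       ]]
-0.1 [[ 0.64136122 -0.17189343  0.1       ]] [[ 0.62861338 -0.1744415   0.1       ]]
lip open [[ 0.52958401 -0.09225767  0.08      ]]
tool axes
[[-0.     0.955  0.297]
 [ 0.001  0.297 -0.955]
 [-1.    -0.    -0.001]]
0.1972826987900137 [-0.000e+00 -1.000e-03  1.466e+00]
1.7680790255849104 [ 0.000e+00 -1.000e-03  3.037e+00]
3.338875352379807 [-1.000e-03  0.000e+00 -1.675e+00]
-1.3735136280048827 [-0.001 -0.    -0.104]
```

Request:
drive_tool --slide '[[30,34,0],[60,68,0],[90,102,0],[120,136,0],[150,170,0],[180,204,0],[210,238,0],[240,272,0],[270,306,0],[300,340,0]]' --turn '[[0,0,-0.01],[0,0,-0.02],[0,0,-0.03],[0,0,-0.04],[0,0,-0.05],[0,0,-0.06],[0,0,-0.07],[0,0,-0.08],[0,0,-0.09],[0,0,-0.104]]' --gripper '[0,0,0,0,0,0,0,0,0,0]' --squeeze 20

```text
t: 1.25
eef_pos: [0.5015, -0.3028, 0.231]
tool_rot: [0.547, 0.449, 0.547, -0.448]
contact_force: [1.1, -0.2, -0.2]
gripper_width: -0.001
```

Request:
drive_tool --slide '[[27,30,0],[54,61,0],[80,92,0],[106,122,-10],[132,152,-30],[132,152,-60],[132,152,-85],[132,152,-105],[132,152,-105],[132,152,-105]]' --turn '[[0,0,0],[0,0,0],[0,0,0],[0,0,0],[0,0,0],[0,0,0],[0,0,0],[0,0,0],[0,0,0],[0,0,0]]' --gripper '[0,0,0,0,0,0,0,0,0,0]'

```text
t: 2.25
eef_pos: [0.6335, -0.1508, 0.1262]
tool_rot: [0.546, 0.449, 0.547, -0.448]
contact_force: [0.6, 0.2, 0.1]
gripper_width: 0.005
```

```bash
cat > st.py <<'E'
from station import bot
from h import *
o=bot.get_obs();p=np.load("chest.npy");a=p[2];d=o["eef_pos"]-[p[0],p[1],0];c,s=np.cos(a),np.sin(a)
f=o["contact_force"]
from scipy.spatial.transform import Rotation as R
m=R.from_quat(o["tool_rot"][[1,2,3,0]]).as_matrix()
print("t",o["t"],"chest xyz mm",np.round(1e3*np.array([c*d[0]+s*d[1],-s*d[0]+c*d[1],d[2]]),1),"F",f.round(2),"jawdir",(np.degrees(np.arctan2(m[1,2],m[0,2])-a)).round(2), "tilt", m[:,0].round(3))
E
cat >> h.py <<'E'
def snap(names,tag):
    from station import bot
    for n in names:
        cv2.imwrite(f"pics/{n}_{tag}.png",bot.read_camera(n)["color"][:,:,::-1])
E
python3 -c "
from h import snap;snap(['wrist','side'],'a')"; python3 st.py
```

```text
t 2.35 chest xyz mm [-89.7 -78.2 127.5] F [ 0.08  0.4  -0.43] jawdir -90.02 tilt [ 0.002  0.    -1.   ]
```

View pics/wrist_a.png

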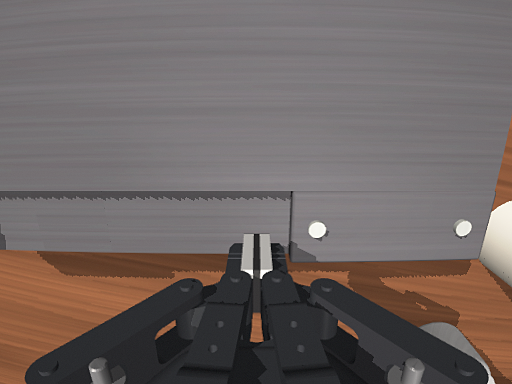

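View pics/side_a.png

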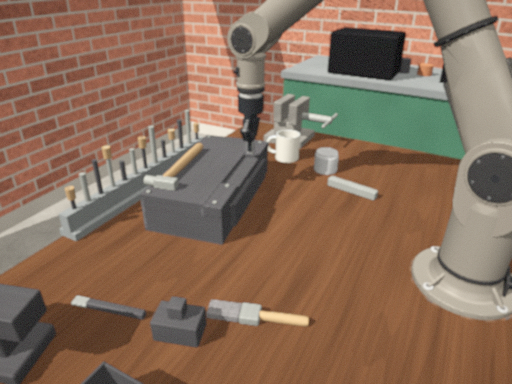

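The wrist view shows the closed tips at about (258,240), left of the strip's right end at column 292. I'll check the fitted pose against this picture.

Run:
```python
from station import bot
from h import *
c=bot.read_camera("wrist");p=np.load("chest.npy")
print(proj(c,c2w(p,np.array([[-64,-100,110],[-110,-100,110],[-110,-100,100],[-110,-222,110],[-64,0,100]])/1e3)).round(1)); print(proj(c,bot.get_obs()["eef_pos"]))
```

```text
[[295.9 191.4]
 [292.6 261.2]
 [290.8 253.1]
 [477.1 258.2]
 [130.7 186.1]]
[[257.94578456 246.06757843]]
```

Request:
drive_tool --slide '[[0,0,-8],[0,0,-16],[0,0,-20],[0,0,-22],[0,0,-23],[0,0,-23]]' --turn '[[0,0,0],[0,0,0],[0,0,0],[0,0,0],[0,0,0],[0,0,0]]' --gripper '[0,0,0,0,0,0]'

```text
t: 3.0
eef_pos: [0.6345, -0.151, 0.1045]
tool_rot: [0.547, 0.449, 0.546, -0.448]
contact_force: [0.1, -1.0, -0.5]
gripper_width: -0.002
```

Request:
drive_tool --slide '[[0,0,-1],[0,0,-2],[0,0,-3],[0,0,-4],[0,0,-4]]' --turn '[[0,0,0],[0,0,0],[0,0,0],[0,0,0],[0,0,0]]' --gripper '[0,0,0,0,0]'

```text
t: 3.5
eef_pos: [0.6344, -0.151, 0.1003]
tool_rot: [0.547, 0.449, 0.546, -0.448]
contact_force: [-1.2, -0.3, 0.1]
gripper_width: 0.002
```

Request:
drive_tool --slide '[[0,0,-1],[0,0,-1],[0,0,-1]]' --turn '[[0,0,0],[0,0,0],[0,0,0]]' --gripper '[0,0,0]'

```text
t: 3.8
eef_pos: [0.6345, -0.151, 0.1002]
tool_rot: [0.547, 0.449, 0.546, -0.448]
contact_force: [-1.8, 0.4, 5.6]
gripper_width: 0.002
```

Request:
drive_tool --slide '[[-1,5,-0.8],[-2,10,-0.8],[-2,10,-0.8]]' --turn '[[0,0,0],[0,0,0],[0,0,0]]' --gripper '[0,0,0]'

```text
t: 4.1
eef_pos: [0.6331, -0.1404, 0.1002]
tool_rot: [0.548, 0.449, 0.546, -0.447]
contact_force: [-0.8, -1.3, 6.2]
gripper_width: 0.001
```

Request:
drive_tool --slide '[[-1,5,-0.8],[-2,10,-0.8],[-2,10,-0.8]]' --turn '[[0,0,0],[0,0,0],[0,0,0]]' --gripper '[0,0,0]'

```text
t: 4.4
eef_pos: [0.6318, -0.1298, 0.1002]
tool_rot: [0.549, 0.449, 0.545, -0.447]
contact_force: [-0.1, -1.2, 6.3]
gripper_width: -0.002
```

Request:
drive_tool --slide '[[-1,5,-0.8],[-2,10,-0.8],[-2,10,-0.8]]' --turn '[[0,0,0],[0,0,0],[0,0,0]]' --gripper '[0,0,0]'

```text
t: 4.7
eef_pos: [0.6305, -0.1191, 0.1002]
tool_rot: [0.549, 0.449, 0.545, -0.446]
contact_force: [0.2, -0.0, 5.7]
gripper_width: 0.002
```

Request:
drive_tool --slide '[[-1.5,5,-0.8],[-3,10,-0.8],[-3,10,-0.8]]' --turn '[[0,0,0],[0,0,0],[0,0,0]]' --gripper '[0,0,0]'

```text
t: 5.0
eef_pos: [0.6282, -0.1084, 0.1002]
tool_rot: [0.55, 0.449, 0.545, -0.446]
contact_force: [0.5, -1.5, 6.7]
gripper_width: -0.002
```

Request:
drive_tool --slide '[[-1.5,5,-0.8],[-3,10,-0.8],[-3,10,-0.8]]' --turn '[[0,0,0],[0,0,0],[0,0,0]]' --gripper '[0,0,0]'

```text
t: 5.3
eef_pos: [0.6258, -0.0977, 0.1002]
tool_rot: [0.551, 0.449, 0.544, -0.445]
contact_force: [-0.6, -0.7, 5.5]
gripper_width: -0.003
```

Request:
drive_tool --slide '[[-1.5,5,-0.8],[-3,10,-0.8],[-3,10,-0.8]]' --turn '[[0,0,0],[0,0,0],[0,0,0]]' --gripper '[0,0,0]'

```text
t: 5.6
eef_pos: [0.6235, -0.087, 0.1001]
tool_rot: [0.551, 0.45, 0.544, -0.445]
contact_force: [0.0, -0.3, 6.3]
gripper_width: 0.001
```

```bash
python3 st.py
```

```text
t 5.6 chest xyz mm [-87.9 -13.2 100.1] F [ 0.   -0.29  6.3 ] jawdir -89.73 tilt [ 0.012 -0.001 -1.   ]
```

Request:
drive_tool --slide '[[-1.5,5,-0.8],[-3,10,-0.8],[-3,10,-0.8]]' --turn '[[0,0,0],[0,0,0],[0,0,0]]' --gripper '[0,0,0]'

```text
t: 5.9
eef_pos: [0.6212, -0.0763, 0.1002]
tool_rot: [0.552, 0.45, 0.544, -0.444]
contact_force: [-1.1, -1.4, 6.8]
gripper_width: 0.002
```

Request:
drive_tool --slide '[[-1.5,5,-0.8],[-3,10,-0.8],[-3,10,-0.8]]' --turn '[[0,0,0],[0,0,0],[0,0,0]]' --gripper '[0,0,0]'

```text
t: 6.2
eef_pos: [0.6188, -0.0656, 0.1002]
tool_rot: [0.553, 0.45, 0.544, -0.443]
contact_force: [0.4, -1.1, 6.0]
gripper_width: -0.004
```

Request:
drive_tool --slide '[[-1.5,5,-0.8],[-3,10,-0.8],[-3,10,-0.8]]' --turn '[[0,0,0],[0,0,0],[0,0,0]]' --gripper '[0,0,0]'

```text
t: 6.5
eef_pos: [0.6164, -0.0549, 0.1001]
tool_rot: [0.554, 0.45, 0.543, -0.443]
contact_force: [-0.0, 0.1, 5.6]
gripper_width: -0.003
```

Orientation is drifting slightly, so I'll correct it as I go on.

```bash
cat >> st.py <<'E'
x=np.array([0,0,-1.]);z=np.array([s,-c,0]);M=np.c_[x,np.cross(z,x),z]
print("fix turn",R.from_matrix(M@m.T).as_rotvec().round(3))
E
python3 st.py
```

```text
t 6.5 chest xyz mm [-88.6  19.6 100.1] F [-0.04  0.11  5.55] jawdir -89.58 tilt [ 0.018 -0.001 -1.   ]
fix turn [ 0.001  0.018 -0.007]
```

Request:
drive_tool --slide '[[-1.5,5,-0.8],[-3,10,-0.8],[-3,10,-0.8]]' --turn '[[0,0.01,0],[0,0.02,-0.007],[0,0.02,-0.007]]' --gripper '[0,0,0]'

```text
t: 6.8
eef_pos: [0.613, -0.0429, 0.099]
tool_rot: [0.546, 0.447, 0.548, -0.449]
contact_force: [-0.3, 1.3, 1.0]
gripper_width: -0.0
```

Request:
drive_tool --slide '[[-1.2,5,-0.8],[-2.5,10,-0.8],[-2.5,10,-0.8]]' --turn '[[0,0,0],[0,0,0],[0,0,0]]' --gripper '[0,0,0]'

```text
t: 7.1
eef_pos: [0.6099, -0.0313, 0.0979]
tool_rot: [0.546, 0.447, 0.549, -0.448]
contact_force: [-0.3, 0.6, 0.6]
gripper_width: 0.001
```

Request:
drive_tool --slide '[[-1.2,5,-0.8],[-2.5,10,-0.8],[-2.5,10,-0.8]]' --turn '[[0,0,0],[0,0,0],[0,0,0]]' --gripper '[0,0,0]'

```text
t: 7.4
eef_pos: [0.6071, -0.02, 0.0971]
tool_rot: [0.546, 0.446, 0.55, -0.448]
contact_force: [-0.5, 1.7, 1.5]
gripper_width: -0.001
```

```bash
python3 st.py
```

```text
t 7.4 chest xyz mm [-90.8  55.7  97.1] F [-0.53  1.71  1.47] jawdir -89.72 tilt [-0.005  0.001 -1.   ]
fix turn [-0.001 -0.005 -0.005]
```

The tips have dropped in: z is 97 mm and the force fell to about 1 N, from y≈30 to 56. That puts the flap centre at about y 43, so I'll move there and press.

Request:
drive_tool --slide '[[1,-5,0],[2.5,-11.5,0],[2.5,-12,-3],[2.5,-12,-6],[2.5,-12,-6]]' --turn '[[0,0,0],[0,0,0],[0,0,0],[0,0,0],[0,0,0]]' --gripper '[0,0,0,0,0]'

```text
t: 7.9
eef_pos: [0.6101, -0.0333, 0.0911]
tool_rot: [0.546, 0.447, 0.549, -0.448]
contact_force: [0.5, -1.7, 2.5]
gripper_width: 0.0
```

```bash
python3 st.py
```

```text
t 7.9 chest xyz mm [-90.5  42.   91.1] F [ 0.46 -1.71  2.47] jawdir -89.8 tilt [-0.004  0.    -1.   ]
fix turn [-0.    -0.004 -0.004]
```

Now for the catch.

Request:
drive_tool --slide '[[0,0,-2],[0,0,-4],[0,0,-6],[0,0,-7],[0,0,-8]]' --turn '[[0,0,0],[0,0,0],[0,0,0],[0,0,0],[0,0,0]]' --gripper '[0,0,0,0,0]'

```text
t: 8.4
eef_pos: [0.6101, -0.0333, 0.0841]
tool_rot: [0.546, 0.447, 0.549, -0.448]
contact_force: [-4.4, -0.1, 12.2]
gripper_width: -0.001
```

```bash
python3 st.py; python3 -c "
from h import snap;snap(['wrist'],'b')"
```

```text
t 8.4 chest xyz mm [-90.5  42.   84.1] F [-4.44 -0.1  12.21] jawdir -89.81 tilt [-0.004  0.    -1.   ]
fix turn [-0.    -0.004 -0.003]
```

View pics/wrist_b.png

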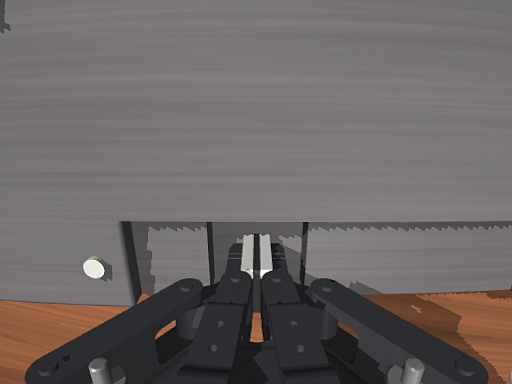

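The sunken flap spans columns 210 to 305 and the tips, at 258, are centred on it. The drawer isn't out yet, so I'll press further.

Request:
drive_tool --slide '[[0,0,-1.5],[0,0,-2],[0,0,-2.5],[0,0,-2.5]]' --turn '[[0,0,0],[0,0,0],[0,0,0],[0,0,0]]' --gripper '[0,0,0,0]'

```text
t: 8.85
eef_pos: [0.6102, -0.0333, 0.0821]
tool_rot: [0.546, 0.447, 0.549, -0.448]
contact_force: [-3.5, 0.1, 10.4]
gripper_width: 0.002
```

```bash
python3 st.py; python3 -c "
from h import snap;snap(['top'],'c')"
```

```text
t 8.85 chest xyz mm [-90.4  42.   82.1] F [-3.48  0.13 10.36] jawdir -89.81 tilt [-0.004  0.    -1.   ]
fix turn [-0.    -0.004 -0.003]
```

View pics/top_c.png

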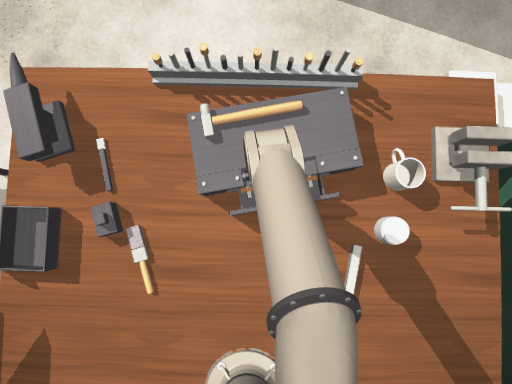

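The drawer has sprung out: its panel runs from about (232,212) to (338,196). I'll lift off and measure how far it is.

Request:
drive_tool --slide '[[0,0,8],[0,0,20],[0,0,40],[0,0,55],[0,0,55]]' --turn '[[0,0,0],[0,0,0],[0,0,0],[0,0,0],[0,0,0]]' --gripper '[0,0,0,0,0]'

```text
t: 9.4
eef_pos: [0.6115, -0.0333, 0.1393]
tool_rot: [0.547, 0.448, 0.548, -0.447]
contact_force: [0.7, 0.4, 1.2]
gripper_width: 0.001
```

```bash
python3 - <<'E'
from station import bot
from h import *
T=bot.read_camera("top");W=bot.read_camera("wrist");p=np.load("chest.npy")
for d in (.05,.055,.06,.065,.07):
    q=[[-.122-d,.152,.08],[-.11-d,.152,.08],[-.11-d,-.152,.08],[-.122-d,-.152,.08]]
    print(d,proj(T,c2w(p,q)).round(1).tolist())
    print("  w",proj(W,c2w(p,[[-.110-d,0.04,.08],[-.122-d,.04,.08]])).round(1).tolist())
i=T["color"][170:230,215:355,::-1]
cv2.imwrite("pics/top_d.png",cv2.resize(i,None,fx=5.6,fy=5.6,interpolation=cv2.INTER_CUBIC))
cv2.imwrite("pics/w_d.png",W["color"][:,:,::-1])
E
python3 st.py
```

```text
0.05 [[229.8, 212.1], [229.1, 207.7], [338.4, 188.8], [339.2, 193.0]]
  w [[259.4, 287.4], [259.3, 299.5]]
0.055 [[230.1, 213.9], [229.4, 209.5], [338.7, 190.5], [339.6, 194.8]]
  w [[259.3, 292.5], [259.2, 304.4]]
0.06 [[230.4, 215.7], [229.7, 211.4], [339.1, 192.3], [339.9, 196.6]]
  w [[259.3, 297.5], [259.2, 309.2]]
0.065 [[230.7, 217.5], [230.0, 213.2], [339.4, 194.1], [340.3, 198.4]]
  w [[259.2, 302.4], [259.1, 313.9]]
0.07 [[231.0, 219.3], [230.3, 215.0], [339.8, 195.9], [340.6, 200.2]]
  w [[259.2, 307.3], [259.1, 318.6]]
t 9.5 chest xyz mm [-90.6  42.  136.9] F [ 0.09 -0.69  0.12] jawdir -89.82 tilt [-0.004  0.    -1.   ]
fix turn [-0.    -0.004 -0.003]
```

View pics/top_d.png

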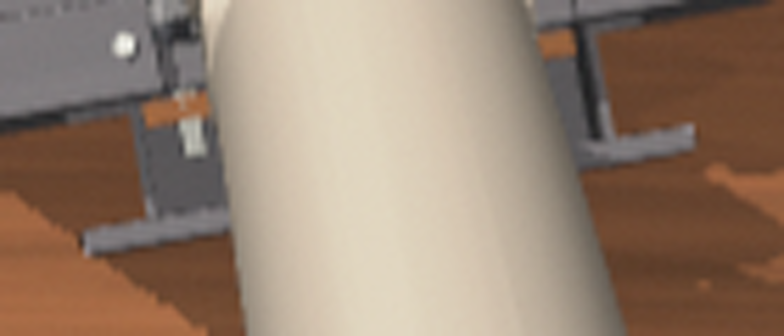

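View pics/w_d.png

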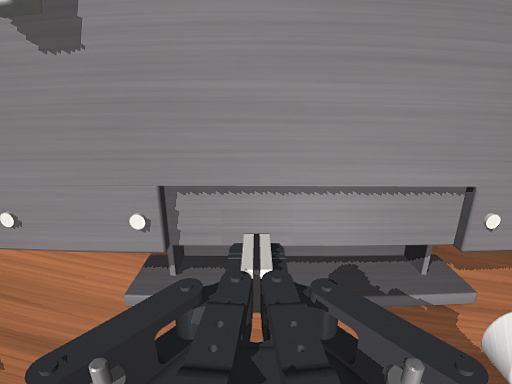

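Request:
drive_tool --slide '[[-22,-21,0],[-44,-41,0],[-44,-41,-25],[-44,-41,-50],[-44,-41,-70],[-44,-41,-80],[-44,-41,-80]]' --turn '[[0,0,0],[0,0,0],[0,0,0],[0,0,0],[0,0,0],[0,0,0],[0,0,0]]' --gripper '[0,0,0,0,0,0,0]'

```text
t: 10.2
eef_pos: [0.5643, -0.0743, 0.055]
tool_rot: [0.545, 0.446, 0.55, -0.449]
contact_force: [0.2, 0.2, 0.2]
gripper_width: -0.001
```

```bash
python3 st.py
```

```text
t 10.2 chest xyz mm [-143.4   10.8   55. ] F [0.21 0.22 0.22] jawdir -89.81 tilt [-0.008  0.    -1.   ]
fix turn [-0.    -0.008 -0.003]
```

Request:
drive_tool --slide '[[-6,-1.2,3],[-12,-2.4,3],[-18,-3.6,3],[-24,-4.8,3],[-30,-6,3],[-36,-7.2,3],[-42,-8.4,3],[-48,-9.6,3],[-53,-10.6,3],[-53,-10.6,3]]' --turn '[[0,0,0],[0,0,0],[0,0,0],[0,0,0],[0,0,0],[0,0,0],[0,0,0],[0,0,0],[0,0,0],[0,0,0]]' --gripper '[0,0,0,0,0,0,0,0,0,0]'

```text
t: 11.2
eef_pos: [0.5097, -0.0852, 0.0576]
tool_rot: [0.545, 0.445, 0.55, -0.45]
contact_force: [-0.7, -0.1, -0.1]
gripper_width: -0.002
```

```bash
python3 st.py
```

```text
t 11.2 chest xyz mm [-199.1   10.8   57.6] F [-0.69 -0.05 -0.06] jawdir -89.84 tilt [-0.01  0.   -1.  ]
fix turn [-0.    -0.01  -0.003]
```

Next I'll pull the rest in small steps and watch for the stop.

Request:
drive_tool --slide '[[-2,-0.4,0],[-4,-0.8,0],[-6,-1.2,0],[-8,-1.6,0],[-8,-1.6,0]]' --turn '[[0,0,0],[0,0,0],[0,0,0],[0,0,0],[0,0,0]]' --gripper '[0,0,0,0,0]'

```text
t: 11.7
eef_pos: [0.5013, -0.0868, 0.0575]
tool_rot: [0.544, 0.445, 0.55, -0.45]
contact_force: [0.0, 1.8, 0.0]
gripper_width: -0.0
```

Request:
drive_tool --slide '[[-1,-0.2,0],[-2,-0.4,0],[-3,-0.6,0],[-3,-0.6,0]]' --turn '[[0,0,0],[0,0,0],[0,0,0],[0,0,0]]' --gripper '[0,0,0,0]'

```text
t: 12.1
eef_pos: [0.5012, -0.0868, 0.058]
tool_rot: [0.546, 0.447, 0.549, -0.448]
contact_force: [8.3, 0.7, -6.3]
gripper_width: 0.004
```

```bash
python3 st.py; python3 -c "
from h import snap;snap(['top','side'],'e')"
```

```text
t 12.1 chest xyz mm [-207.8   10.9   58. ] F [ 8.33  0.67 -6.29] jawdir -89.8 tilt [-0.005  0.001 -1.   ]
fix turn [-0.001 -0.005 -0.004]
```

View pics/top_e.png

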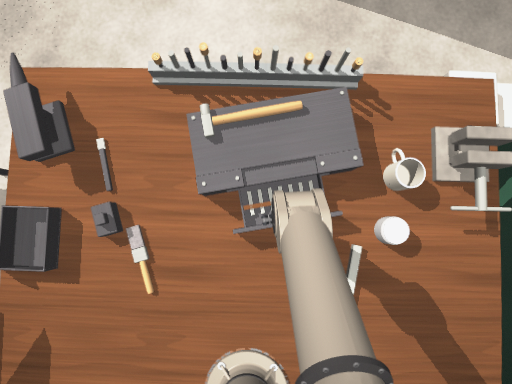

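The tips met the stop at 8 N. I'll move them clear of the panel, then lift out.

Request:
drive_tool --slide '[[5,1,0],[15,3,0],[22,4,0],[22,4,20],[22,4,50],[22,4,85],[22,4,120],[22,4,150],[22,4,150]]' --turn '[[0,0,0],[0,0,0],[0,0,0],[0,0,0],[0,0,0],[0,0,0],[0,0,0],[0,0,0],[0,0,0]]' --gripper '[0,0,0,0,0,0,0,0,0]'

```text
t: 13.1
eef_pos: [0.5261, -0.0829, 0.2124]
tool_rot: [0.548, 0.448, 0.547, -0.447]
contact_force: [0.9, -0.3, -1.2]
gripper_width: -0.003
```

```bash
python3 st.py
python3 - <<'E'
from station import bot
from h import *
T=bot.read_camera("top");S=bot.read_camera("side");p=np.load("chest.npy")
for d in (.1,.105,.11):
    q=[[-.122-d,.152,.08],[-.11-d,.152,.08],[-.11-d,-.152,.08],[-.122-d,-.152,.08]]
    print(d,proj(T,c2w(p,q)).round(1).tolist())
i=T["color"][165:245,215:355,::-1]
cv2.imwrite("pics/top_f.png",cv2.resize(i,None,fx=5.6,fy=5.6,interpolation=cv2.INTER_CUBIC))
cv2.imwrite("pics/side_f.png",S["color"][:,:,::-1])
E
```

```text
t 13.1 chest xyz mm [-182.6    9.8  212.4] F [ 0.93 -0.33 -1.22] jawdir -89.8 tilt [ 0.002  0.    -1.   ]
fix turn [-0.     0.002 -0.003]
0.1 [[232.9, 230.3], [232.1, 225.9], [341.9, 206.7], [342.7, 211.0]]
0.105 [[233.2, 232.1], [232.4, 227.7], [342.2, 208.5], [343.1, 212.9]]
0.11 [[233.5, 233.9], [232.7, 229.5], [342.6, 210.3], [343.4, 214.7]]
```

View pics/top_f.png

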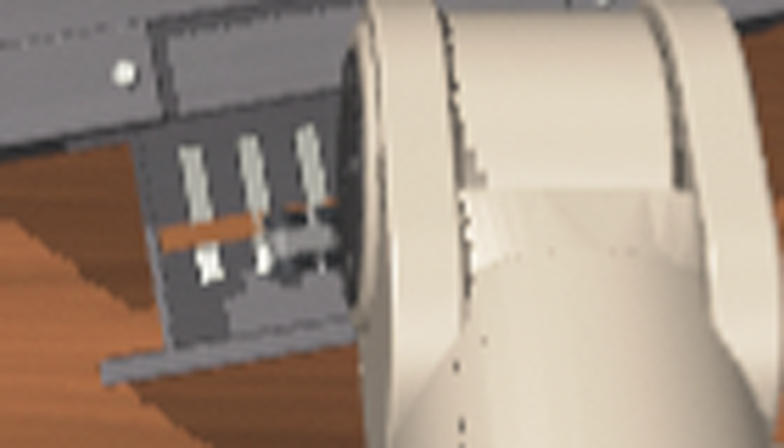

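View pics/side_f.png

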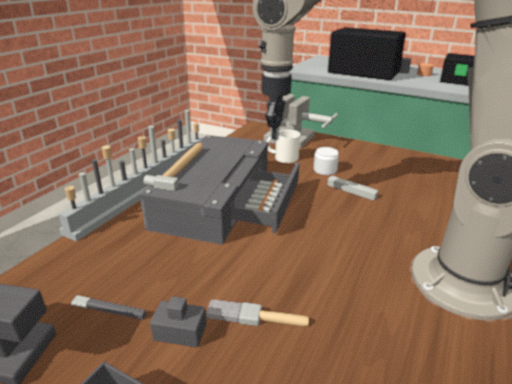

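The top view puts the panel's left end at (233,230) to (233,234), which matches 0.110 m open. The side view shows the other things unmoved and the tool clear of everything.

```bash
python3 -c "
from station import bot
print(bot.get_obs()['joint_vel'].round(4)); print(bot.hand_in())"
```

```text
[-0.0015  0.027   0.0018  0.0327  0.0004 -0.0052 -0.0015]
the job is handed in; nothing more can be done
None
```

The drawer is fully open and I handed the job in at about 13 s of the 67 s allowed; no verdict is reported back.

- **Finding the catch:** I slid the closed fingertips along the strip at about 6 N. They dropped into the flap, whose centre is near chest y +43 mm.
- **Pressing it:** The highest force I read was about 12 N while the drawer was still shut. It had sprung out to about 60 mm when the tips were 18 mm down, at about 10 N.
- **Opening the drawer:** I hooked the front panel from behind, pulled until it met its stop (about 8 N), then backed off and lifted clear.

**Last checks:**
- The top camera shows the panel where it should be at about 110 mm open.
- The side picture shows the tool about 210 mm above the bench, touching nothing.
- In the top and side pictures the other things are where they started. I judged that by eye and did not measure it.
- The arm was still settling very slightly (about 0.03 rad/s) when I handed in.
- The forces are readings at the end of each move, so short peaks in between could have been missed.

No check failed. The only disagreement was in how far the drawer had sprung out: the wrist camera suggested about 55 mm where the top camera gave 60 mm.

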